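# Look into the table bin without slamming its lid

### The job

The spare keys may have gone into the small steel pedal bin on the console: with your fingertips press its pedal smoothly all the way down so that the lid stands wide open, and keep it open for a good three seconds so the overhead camera can look inside. Then let the pedal up slowly under the fingertips so that the lid comes down gently and shuts without ever slamming, and draw the hand clear. Only press the pedal: do not touch the lid or grip the pedal, do not lift, tip or shove the bin, and leave the other things where they are.

Things in the scene. Friction and masses are not known exactly. Their poses are not given: they have to be found in the camera images.
- bin: Round steel table pedal bin, 150 mm across, 215 mm high, about 1.9 kg, loose on the console but steady under 30 N on the pedal. Origin: centre of its underside; z up; its front, where the pedal sticks out, faces its own -x, the lid's hinge is at the back (+x). Black foot ring 154 mm across up to 45 mm, shell rim at 195 mm, keys on the floor of its inner bucket.
- pedal_plate: The pedal's steel tread at the bin's front foot, 46 mm deep (its x), 62 mm wide (y), 6 mm thick, with a rubber pad on top. Origin: middle of the plate; its z is the tread's normal (leans 0.14 rad when up, front edge higher). Its inner edge is 7 mm from the foot ring and the bin's wall stands behind it: lean the hand 20 to 35 degrees back, away from the bin, for room.
- pedal_pad (a point): Middle of the top of the pedal's rubber pad (38 x 54 mm), where to press: 106 mm ahead of the bin's centre (bin -x), about 42 mm above the console with the pedal up and 17 mm with it fully down (25 mm of travel). Axes as pedal_plate.
- pedal (a joint): Pedal lever, rad: 0 up, 0.235 fully down (hard stop). It turns about a level axis across the bin below the bin's centre, 22 mm above the console. It takes about 5 to 9 N on the pad to start and 2 to 5 N near the bottom (the lid's weight varies); the lid's weight and a light return spring bring it up again.
- lid (a joint): Lid, rad: 0 shut, 1.31 wide open (75 degrees). Linked rigidly to the pedal: lid = 5.57 x pedal, so 1 mm of pedal travel moves it about 0.05 rad. Little slows it: if the pedal is let go the lid slams at 4 to 7 rad/s; a pedal let up at 10 mm/s shuts it at 0.5 rad/s.
- lid_cover: The bin's domed round steel lid, 154 mm across and 17 mm thick, hinged at the back of the rim; it swings up and away from the pedal side. Origin: on the hinge axis, 86 mm behind the bin's centre and 199 mm up; when shut its x is the bin's x. Not to be touched.
- key_bowl: White ceramic bowl, 156 mm across, 48 mm high, at the left or right end of the work. Origin: centre of its underside. A bystander.
- key_ring: Steel split ring with two keys, about 80 mm long and 4 mm thick, lying in the bowl. Origin: middle of its underside. A bystander.
- glasses_case: Hinged grey hard case standing open with black plastic sunglasses in it: base 164 x 68 x 28 mm (x, y, z), its lid leaning up to about 95 mm high on the +y side. Origin: centre of the base's underside. A bystander.
- flashlight: Aluminium flashlight standing on its tail beside the bin's front, 39 mm across the head, 128 mm high. Origin: centre of its underside. A bystander, easily knocked over.
- stopper: Glass bottle stopper standing on its glass head with the cork up, on the other side of the bin's front, 45 mm across, 68 mm high. Origin: centre of its underside. A bystander.
- clip_stand: Empty steel spring clip on a wooden stand, base 60 x 60 mm, 130 mm high, at the far left or right. Origin: centre of its underside. A bystander.
- gel_bottle: White plastic hand-gel pump bottle, 44 mm across, 130 mm high, on the other side from the clip stand. Origin: centre of its underside. A bystander.
Mind the look-alikes: they are no part of the job. Leave any pink, purple or yellow look-alike of the bin alone.

How it is judged (in metres and radians):
On the way, in this order (a step that is already met when the one before it is completed fails the run):
1. the pedal is held down by the fingers with the lid wide open (over 1.15 of 1.31 rad) for 2.5 s (value of joint lid above 1.15 rad and contact force between the fingers and pedal_plate above 0.5 N), for 2.5 s.
2. the lid is on its way down, half shut, with the fingers still on the pedal (value of joint lid between 0.1 and 0.65 rad and contact force between the fingers and pedal_plate above 0.2 N), for 0.1 s.
3. the lid is shut (under 0.04 rad) (value of joint lid below 0.04 rad), for 0.3 s.
At the end, for the whole second after the job is handed in: The lid is shut again (within 0.04 rad), the bin stands upright within 20 mm of where it stood, every other thing is within 20 mm of its place, and the hand touches nothing (value of joint lid below 0.04 rad and distance of each of bin, key_bowl, key_ring, glasses_case, flashlight, stopper, clip_stand, gel_bottle from where it was at the start of the episode below 0.02 m and angle between bin's own z axis and vertical below 0.04 rad).
It fails at once if the lid slams: it is in the last 0.12 rad before shut and falling faster than 2.5 rad/s (about 0.4 m/s at its front edge) (value of joint lid below 0.12 rad and velocity of joint lid below -2.5 rad/s).
It fails at once if the robot touches the lid (over 0.5 N) (contact force between any of the fingers, the arm and lid_cover above 0.5 N).
It fails at once if the pedal is gripped or straddled between the fingers (tool point down at the tread) instead of pressed from above (contact force between the fingers and pedal_plate above 0.5 N and distance between the grasp point and pedal_pad below 0.04 m and z of the grasp point in the frame of pedal_pad below 0 m).
It fails at once if the bin is lifted, tipped (over 0.1 rad) or shoved more than 20 mm (height (world z) of bin above 0.01 m or angle between bin's own z axis and vertical above 0.1 rad or distance of bin from where it was at the start of the episode above 0.02 m).
It fails at once if the bowl, keys, sunglasses case, flashlight, stopper, clip stand or gel bottle is moved more than 20 mm, lifted or tipped (distance of any of key_bowl, key_ring, glasses_case, flashlight, stopper, clip_stand, gel_bottle from where it was at the start of the episode above 0.02 m or angle between any of key_bowl, key_ring, glasses_case, flashlight, stopper, clip_stand, gel_bottle's own z axis and vertical above 0.3 rad).
It also fails if it takes over 51 s, if anything falls off the work surface, if the arm or the gripper's body presses on something with over 40 N, if the wrist force passes 120 N, or if a joint passes its speed limit or range.

### The arm

A 6-joint arm with a two-finger parallel gripper is mounted at the origin on the work surface. World frame = base frame: x ahead of the robot, y to its left, z up, the work surface at z = 0. Lengths are in mm, angles in rad, forces in N, time in s.
With the tool pointing down it reaches from about 300 to 750 mm from the base axis. Payload 8.5 kg.
Tool frame: the origin (TCP) lies between the finger pads, 19 mm behind the fingertips; this is the grasp point; z points along the fingers, y is the line along which they close (so a half turn about z gives the same grasp; the last joint's range is limited). The gripper opens to 85 mm and grips with 20 to 120 N. Pads are 22 mm wide; open, the fingers measure 114 mm over their backs; the gripper's body (76 mm by 85 mm) begins 54 mm behind the grasp point. The pads swing forward as they close: fully open they stand 13 mm farther back than shut.
Start: joints at [1.102, 0.381, 1.297, -0, 1.464, -0.215], TCP at [138.088, 532.365, 250.022] pointing down, gripper open.
Joint ranges: [-3.11, 3.11], [-0.89, 2.33], [0.22, 2.48], [-1.42, 4.56], [0.17, 2.85], [-2.88, 2.88]. Speed limits (rad/s): [2.39, 2.39, 3.14, 3.14, 3.14, 3.14].

### API

Orientations are given as a rotation vector (axis times angle).
In Python, from cell import r gives the robot as it stands. The module is installed in compiled form; this text tells all that it offers.
- The arm moves only by the shell command python3 -m jog FILE [FORCE], which reads ROWS from the file FILE. ROWS is a JSON object whose key "steps" holds a list of rows, 1 to 8 of them, each of 7 numbers: the opening from 0.0 (shut) to 1.0 (fully open), then dx, dy, dz in a scale on which 1.0 is 600 mm, then a rotation vector rx, ry, rz in normalised numbers (1 is 2 pi rad); each row is the pose to reach, as a shift and turn from the pose commanded when the command began, along the tool's axes at that moment; what a row does not reach only later rows make up. A row lasts 1/10 s, in which the tool goes at most 50 mm and 0.15 rad, less where a joint would pass 70% of its speed; a pose out of reach is approached as far as the arm can. The fingers move at their own pace and stop on an object; FORCE is the grip in N (left out, the last holds). Time passes only in rows, so rows that do not move let the fingers close. It prints the time, the measured TCP pose, the force, the opening and the grip force at its end. Input that does not fit is refused with a message, and nothing moves.
- r.get_obs(): the state, without advancing time (a new reading comes with each control period).
- r.read_camera(name): name is "scene" or "top" or "wrist"; returns a dict with "img" (420x560x3 uint8, blue, green, red), "K" (3x3 intrinsics, pixels), "R" (3x3) and "t" (3): a world point X has camera coordinates R X + t. Camera axes: x right, y down, z forward; pixel columns grow to the right and rows downward; lengths in mm; the calibration is good to about 2 mm. A picture is of the moment at which its call begins. There is no depth.
- r.sign_off(): hands the job in; it is judged then, once.
The state is a dict: "t": time; "joint_positions": joint angles; "qvel": joint speeds; "tau": joint torques, N m; "tool_pos": TCP position; "ee_rot": TCP orientation; "ft_force": force on the tool from outside, world axes, zero at the start; "ft_torque": the same for the moment, N m; "grip_width": opening from 0.0 (shut) to 1.0 (fully open); "gripper_force": force on a finger pad.
Only numpy, scipy, OpenCV 4.12 (cv2) and the standard library are available. Lean on these libraries where they do the work, as an engineer would, in place of code of your own. Each camera call takes 0.05 s, during which the arm holds its last target. There are 200 camera calls.

## Working session

There is one attempt and no reset: what is moved stays moved. The work goes in short steps, Python scripts to look and compute and a shell command to move; the robot and the scene stay as the last step left them, time stands still between calls to the robot, and variables do not carry over. Pictures are saved under pics/ and viewed, at most 10 in all, crops included, and the job is handed in when it is done.

```bash
mkdir -p pics; python3 - <<'E'
from cell import r
import cv2
for n in("scene","top"):
    c=r.read_camera(n); cv2.imwrite(f"pics/{n}0.png",c["img"]); print(n,c["K"].tolist(),c["R"].tolist(),c["t"].tolist())
o=r.get_obs(); print(o)
E
```

```text
scene [[524.34414940088, 0.0, 273.49076478406243], [0.0, 524.34414940088, 209.86052600793553], [0.0, 0.0, 1.0]] [[-0.2471820099271352, -0.9689639696600117, 0.0031431622760353154], [-0.9268793591583077, 0.2354981044092241, -0.2922931685584649], [0.2824813401530562, -0.07516294512839446, -0.956323598027864]] [143.90714286207094, 505.6151374377864, 1436.329844428257]
top [[385.73884688088543, 0.0, 278.23020923729314], [0.0, 385.73884688088543, 214.35977906383505], [0.0, 0.0, 1.0]] [[-0.0005080277398656004, -0.9995510944086037, 0.029955827052140244], [-0.9935605342120468, -0.002889508101068002, -0.11326568588591202], [0.11330139789114586, -0.029820469639093097, -0.9931130513825785]] [-19.330558157022697, 533.0219780524482, 1223.1378056520252]
{'t': 0.1, 'joint_positions': array([ 1.10171791e+00,  3.81135986e-01,  1.29818097e+00, -1.12559825e-06,
        1.46357829e+00, -2.15341396e-01]), 'qvel': array([ 0.00136327,  0.00027176, -0.00236512,  0.00145401,  0.00028116,
       -0.00083976]), 'tau': array([ 2.97089617e-03, -4.49228168e+01, -2.31660032e+01, -1.69292821e-04,
        3.55001081e-03, -9.23375893e-06]), 'tool_pos': array([137.97656536, 532.16483444, 249.47088983]), 'ee_rot': array([-3.97445404e-01, -3.11591049e+00,  1.92779465e-03]), 'ft_force': array([-0.07719348, -0.03811274, -0.37787   ]), 'ft_torque': array([ 0.03200848,  0.01939307, -0.02503495]), 'gripper_force': 0.0, 'grip_width': 1.0020383630804375}
```

View pics/scene0.png

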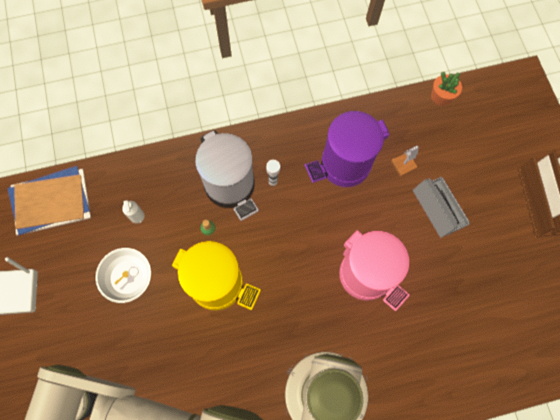

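View pics/top0.png

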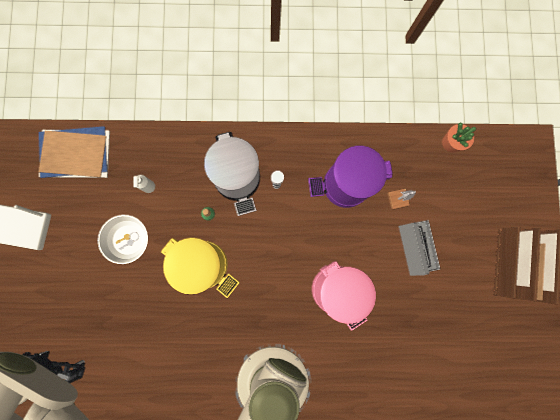

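Candidates in the top view are the grey steel bin (232,165) with its pedal at (245,206), purple (358,175), yellow (193,265) and pink (346,294). Only the grey one is bare steel, and it has the flashlight (277,178) and stopper (207,213) beside its front. The bowl, gel bottle, case and clip stand are also visible. I'll confirm it in an enlarged crop.

```bash
python3 - <<'E'
import cv2,numpy as np
a=cv2.imread("pics/top0.png")[130:230,190:290]; b=cv2.imread("pics/scene0.png")[130:240,190:290]
b=b[10:]
f=lambda m:cv2.resize(m,(400,400),interpolation=cv2.INTER_CUBIC)
cv2.imwrite("pics/crop.png",np.hstack([f(a),f(b)]))
E
```

```text
(no output)
```

View pics/crop.png

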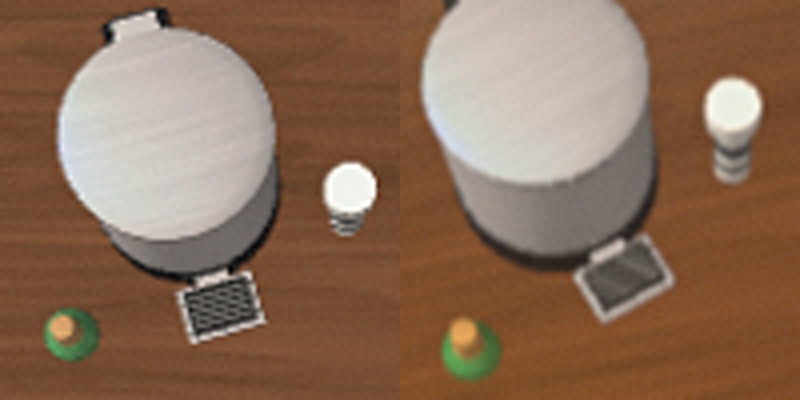

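The crop shows the grey steel bin with its black foot ring, lid shut. The pedal tread is centred at about (222,306) in the left crop and (625,280) in the right crop, with the flashlight to its right and the stopper to its left. It is the bin meant.

```bash
cat > h.py <<'E'
import numpy as np,cv2
from scipy.spatial.transform import Rotation as Ro
def P(c): return c["K"]@np.c_[c["R"],c["t"]]
def tri(c1,p1,c2,p2):
    X=cv2.triangulatePoints(P(c1),P(c2),np.float64(p1).reshape(2,1),np.float64(p2).reshape(2,1)); return (X[:3]/X[3]).ravel()
def proj(c,X):
    q=P(c)@np.r_[X,1]; return q[:2]/q[2]
def onz(c,p,z):
    d=c["R"].T@np.linalg.solve(c["K"],np.r_[p,1]); o=-c["R"].T@c["t"]; return o+d*(z-o[2])/d[2]
E
python3 - <<'E'
from h import *
from cell import r
T=r.read_camera("top");S=r.read_camera("scene")
t=lambda x,y:((x+.5)/4-.5+190,(y+.5)/4-.5+130)
s=lambda x,y:((x-400+.5)/4-.5+190,(y+.5)/4-.5+140)
D=dict(pTL=((178,290),(577,279)),pTR=((257,272),(645,238)),pBR=((266,322),(674,280)),pBL=((192,342),(605,322)),pC=((222,306),(625,280)),
lid=((167,132),(536,72)),flTop=((350,187),(733,105)),flBase=((346,228),(732,176)),stop=((62,327),(463,330)))
for k,(a,b) in D.items():
    X=tri(T,t(*a),S,s(*b)); print(k,X.round(1), 'rep',(proj(T,X)-t(*a)).round(1),(proj(S,X)-s(*b)).round(1))
for k,z in dict(pTL=39,pTR=39,pBR=45,pBL=45,pC=42,lid=212,flTop=128,stop=68).items(): print(k,onz(T,t(*D[k][0]),z).round(1),onz(S,s(*D[k][1]),z).round(1))
print(Ro.from_rotvec(r.get_obs()["ee_rot"]).as_matrix().round(3))
E
```

```text
pTL [574.7 125.3  13.9] rep [0.2 0.1] [-0.2 -0. ]
pTR [592.4  65.5  13.5] rep [-1.3 -0.6] [0.8 0.2]
pBR [545.9  54.8  44.7] rep [-0.7 -0.3] [0.4 0.1]
pBL [529.3 112.4  38.6] rep [-0. -0.] [0. 0.]
pC [560.6  90.   26.6] rep [-0.3 -0.1] [0.2 0. ]
lid [656.9 118.7 219.7] rep [-0.4 -0.2] [0.2 0.1]
flTop [638.5 -12.3 125. ] rep [-0.1 -0. ] [0.1 0. ]
flBase [632.2 -11.   -6.7] rep [-0.5 -0.2] [0.3 0. ]
stop [537.4 211.9  75.7] rep [-0.4 -0.2] [0.3 0.1]
pTL [571.4 124.   39. ] [566.5 125.   39. ]
pTR [586.4  60.4  39. ] [585.1  68.8  39. ]
pBR [544.9  52.7  45. ] [546.3  56.   45. ]
pBL [528.6 111.8  45. ] [527.5 112.6  45. ]
pC [558.1  88.3  42. ] [556.1  90.8  42. ]
lid [658.2 118.4 212. ] [660.6 119.2 212. ]
flTop [637.7 -12.5 128. ] [637.4 -11.9 128. ]
stop [537.5 211.9  68. ] [540.2 213.1  68. ]
[[-0.968  0.251 -0.   ]
 [ 0.251  0.968 -0.001]
 [ 0.    -0.001 -1.   ]]
```

The bin centre is about (659,119) and the pad centre about (557,89.5,42). They are 106 mm apart, as the text says, and the bin's x axis is at a yaw of about 0.275. I'll raise the arm and shut the fingers first, then swing over.

Units first: shifts go in shares of 600 mm and turns go in shares of 2 pi rad. So -110 mm / 600 = -0.1833, -85 mm / 600 = -0.1417.

```bash
cat >> h.py <<'E'
YAW=0.275
def target(th,yaw=YAW):
    bx=np.array([np.cos(yaw),np.sin(yaw),0]);by=np.array([-np.sin(yaw),np.cos(yaw),0])
    z=np.sin(th)*bx-np.cos(th)*np.array([0,0,1]); return np.c_[np.cross(by,z),by,z]
def rel(o,p,th,yaw=YAW):
    R=Ro.from_rotvec(o["ee_rot"]).as_matrix()
    print("shift",(R.T@(np.array(p)-o["tool_pos"])).round(1),"rotvec",Ro.from_matrix(R.T@target(th,yaw)).as_rotvec().round(3))
E
echo '{"steps":[[0,0,0,-0.0417,0,0,0],[0,0,0,-0.0917,0,0,0],[0,0,0,-0.1417,0,0,0],[0,0,0,-0.1833,0,0,0]]}' > next.json && python3 -m jog next.json 30
python3 - <<'E'
from h import *
from cell import r
o=r.get_obs(); rel(o,(525,80,340),0.5)
E
```

```text
t: 0.6
tool_pos: [138.0, 532.3, 361.6]
ee_rot: [0.397, 3.116, 0.001]
ft_force: [0.3, 0.1, 0.5]
grip_width: 0.325
gripper_force: 0.0
shift [-488.1 -340.7   21.4] rotvec [-0.131 -0.488 -0.518]
```

In the tool's units: -244 mm / 600 = -0.4067, -230 mm / 600 = -0.3833.

```bash
echo '{"steps":[[0,-0.0333,-0.0233,0,0,0,0],[0,-0.0917,-0.0633,0,0,0,0],[0,-0.1533,-0.1067,0,0,0,0],[0,-0.2167,-0.1517,0,0,0,0],[0,-0.28,-0.195,0,0,0,0],[0,-0.3417,-0.2383,0,0,0,0],[0,-0.3833,-0.2667,0,0,0,0],[0,-0.4067,-0.2833,0,0,0,0]]}' > next.json && python3 -m jog next.json 
python3 - <<'E'
from h import *
from cell import r
o=r.get_obs(); rel(o,(525,80,340),0.5)
E
```

```text
t: 1.4
tool_pos: [332.9, 304.7, 359.9]
ee_rot: [-0.401, -3.116, 0.001]
ft_force: [0.4, 0.4, 0.7]
grip_width: -0.001
gripper_force: 0.0
shift [-242.8 -168.7   20. ] rotvec [-0.133 -0.488 -0.52 ]
```

In the tool's units: -243 mm / 600 = -0.405, -230 mm / 600 = -0.3833, -0.52 rad / 6.2832 = -0.0828.

```bash
echo '{"steps":[[0,-0.0333,-0.0233,0.0033,-0.0021,-0.0076,-0.0083],[0,-0.0917,-0.0633,0.0083,-0.0048,-0.0175,-0.0191],[0,-0.1533,-0.1067,0.0133,-0.008,-0.0302,-0.0318],[0,-0.2167,-0.1517,0.0183,-0.0111,-0.0414,-0.0446],[0,-0.28,-0.195,0.0233,-0.0143,-0.0541,-0.0573],[0,-0.3417,-0.2383,0.0283,-0.0175,-0.0653,-0.0684],[0,-0.3833,-0.2667,0.0317,-0.0199,-0.0732,-0.078],[0,-0.405,-0.2817,0.0333,-0.0212,-0.0777,-0.0828]]}' > next.json && python3 -m jog next.json 
python3 - <<'E'
from h import *
from cell import r
o=r.get_obs(); rel(o,(525,80,340),0.5);rel(o,(552,88,155),0.5); print(o["joint_positions"])
E
```

```text
t: 2.2
tool_pos: [525.3, 79.6, 339.4]
ee_rot: [-0.365, 2.619, 0.093]
ft_force: [-1.0, 0.2, 0.4]
grip_width: -0.0
gripper_force: 0.0
shift [-0.2  0.5 -0.6] rotvec [0.    0.001 0.002]
shift [ 64.    0.8 175.2] rotvec [0.    0.001 0.002]
[-0.16907448  0.10084571  1.50618475  0.23564464  1.0873348  -2.07898645]
```

In the tool's units: 175 mm / 600 = 0.2917, 168 mm / 600 = 0.28.

```bash
cat > w.py <<'E'
from cell import r
import cv2,pickle,sys
c=r.read_camera("wrist"); cv2.imwrite(f"pics/{sys.argv[1]}.png",c["img"]); pickle.dump(c,open(sys.argv[1]+".pkl","wb"))
E
python3 w.py w1
echo '{"steps":[[0,0.0083,0,0.025,0,0,0],[0,0.025,0,0.0667,0,0,0],[0,0.0417,0,0.1167,0,0,0],[0,0.06,0,0.1667,0,0,0],[0,0.0783,0,0.2133,0,0,0],[0,0.0933,0,0.255,0,0,0],[0,0.1017,0,0.28,0,0,0],[0,0.1067,0.0017,0.2917,0,0,0]]}' > next.json && python3 -m jog next.json
python3 w.py w2
```

```text
t: 3.05
tool_pos: [550.3, 91.1, 154.3]
ee_rot: [-0.366, 2.622, 0.095]
ft_force: [-0.4, 0.2, 1.2]
grip_width: 0.0
gripper_force: 0.0
```

View pics/w1.png

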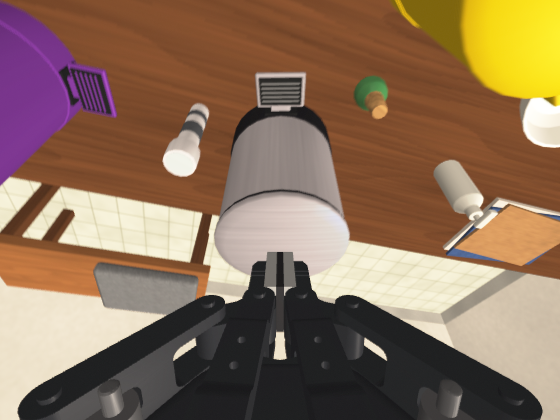

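View pics/w2.png

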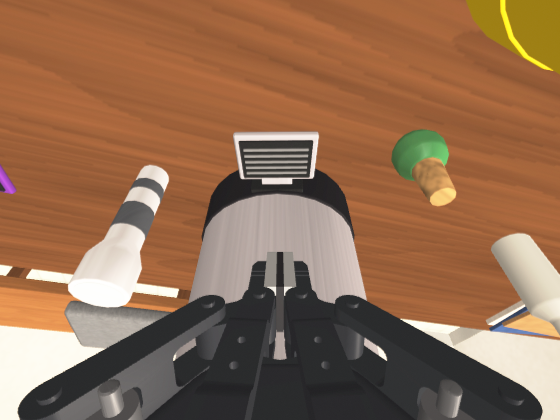

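In w1 and w2 the pedal is seen head-on. Its tread corners are (257,73) (304,73) (305,108) (260,110) in w1 and (235,134) (318,132) (314,178) (239,181) in w2, and the fingertips are at about (280,255).

```bash
python3 - <<'E'
from h import *
from cell import r
import pickle
a,b=[pickle.load(open(f+".pkl","rb")) for f in("w1","w2")]
T=r.read_camera("top")
A=[(257,73),(304,73),(305,108),(260,110)];B=[(235,134),(318,132),(314,178),(239,181)]
X=np.array([tri(a,p,b,q) for p,q in zip(A,B)])
print(X.round(1),X.mean(0).round(1))
for p,q,z in zip(A,B,(45,45,39,39)): print(onz(a,p,z).round(1),onz(b,q,z).round(1))
print('top reproj',proj(T,X.mean(0)))
o=r.get_obs();print(o["tool_pos"],o["ft_force"], proj(b,o["tool_pos"]+19*Ro.from_rotvec(o["ee_rot"]).as_matrix()[:,2]))
E
```

```text
[[548.3  56.8  37.5]
 [533.3 114.6  32.9]
 [581.4 132.   23.7]
 [598.7  70.1  29.1]] [565.4  93.4  30.8]
[545.4  56.6  45. ] [543.6  56.8  45. ]
[529.8 111.3  45. ] [526.2 112.1  45. ]
[574.4 128.7  39. ] [570.  126.3  39. ]
[593.7  71.4  39. ] [590.1  67.5  39. ]
top reproj [243.75933179 204.35972848]
[550.36796012  91.05918643 155.13319379] [ 0.33749985 -0.17543254  1.16869394] [279.55109694 267.24745369]
```

```bash
python3 - <<'E'
from h import *
from cell import r
o=r.get_obs(); rel(o,(556,90.3,74),0.5); rel(o,(556,90.3,64),0.5)
E
```

```text
shift [34.2 -2.4 73.8] rotvec [ 0.002 -0.002  0.002]
shift [39.  -2.4 82.5] rotvec [ 0.002 -0.002  0.002]
```

In the tool's units: 74 mm / 600 = 0.1233, 72 mm / 600 = 0.12.

```bash
echo '{"steps":[[0,0.005,0,0.0133,0,0,0],[0,0.015,-0.0017,0.0333,0,0,0],[0,0.0267,-0.0033,0.0567,0,0,0],[0,0.0367,-0.0033,0.08,0,0,0],[0,0.045,-0.0033,0.0983,0,0,0],[0,0.0517,-0.0033,0.1117,0,0,0],[0,0.055,-0.0033,0.12,0,0,0],[0,0.0567,-0.0033,0.1233,0,0,0]]}' > next.json && python3 -m jog next.json
echo '{"steps":[[0,0,0,0,0,0,0],[0,0,0,0,0,0,0]]}' > next.json && python3 -m jog next.json
python3 w.py w3; python3 - <<'E'
import cv2
c=cv2.imread("pics/w3.png")[120:320,170:390]; cv2.imwrite("pics/w3c.png",cv2.resize(c,None,fx=3,fy=2.9,interpolation=cv2.INTER_CUBIC))
E
```

```text
t: 3.95
tool_pos: [556.9, 90.2, 74.4]
ee_rot: [-0.366, 2.619, 0.094]
ft_force: [0.3, 0.6, 0.5]
grip_width: -0.0
gripper_force: 0.0
t: 4.15
tool_pos: [556.9, 90.2, 75.0]
ee_rot: [-0.366, 2.619, 0.093]
ft_force: [0.3, 0.0, -1.0]
grip_width: -0.004
gripper_force: 0.0
```

View pics/w3c.png

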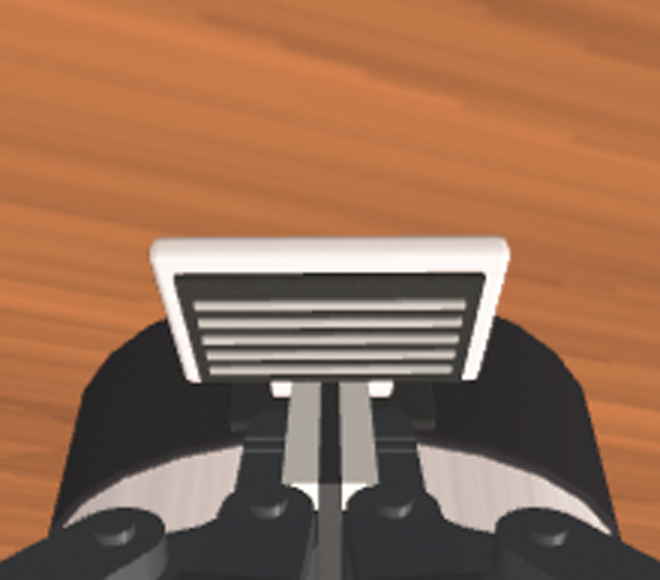

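The fingertip edge is at crop (330,382), laterally centred on the tread, which spans 152–510. I'll check where it will land fore and aft.

```bash
python3 - <<'E'
from h import *
from cell import r
import pickle
c=pickle.load(open("w3.pkl","rb")); o=r.get_obs(); R=Ro.from_rotvec(o["ee_rot"]).as_matrix(); p=o["tool_pos"]
for dx in(-11,0,11):
  for dz in(15,19): X=p+R@[dx,0,dz]; print(dx,dz,X.round(1),proj(c,X).round(1))
q=lambda x,y:(170+(x+.5)/3-.5,120+(y+.5)/2.9-.5)
print('tip px',q(330,382),'cam',(-c["R"].T@c["t"]).round(1))
cs=[onz(c,q(*v),z) for v,z in (((152,240),45),((510,240),45),((477,380),39.5),((190,380),39.5))]
print(np.round(cs,1),np.mean(cs,0).round(1))
E
```

```text
-11 15 [573.1  94.8  67.2] [279.7 287.7]
-11 19 [575.   95.3  63.6] [279.7 283.8]
0 15 [563.8  92.2  61.9] [279.8 269.4]
0 19 [565.7  92.7  58.4] [279.8 265.8]
11 15 [554.6  89.5  56.6] [279.8 250.3]
11 19 [556.4  90.   53.1] [279.8 247.2]
tip px (279.6666666666667, 251.39655172413794) cam [436.2  55.6 147.8]
[[540.2  55.2  45. ]
 [524.2 111.2  45. ]
 [568.8 124.8  39.5]
 [585.   68.3  39.5]] [554.5  89.9  42.2]
```

In the tool's units: 7 mm / 600 = 0.0117, 3.8 mm / 600 = 0.0063.

```bash
echo '{"steps":[[0,0.0008,0,0.0015,0,0,0],[0,0.0017,0,0.003,0,0,0],[0,0.0025,0,0.0043,0,0,0],[0,0.0033,0,0.0058,0,0,0],[0,0.004,0,0.0073,0,0,0],[0,0.0048,0,0.0088,0,0,0],[0,0.0057,0,0.0102,0,0,0],[0,0.0063,0,0.0117,0,0,0]]}' > next.json && python3 -m jog next.json | grep -E "t:|pos|ft"
echo '{"steps":[[0,0.0008,0,0.0015,0,0,0],[0,0.0017,0,0.003,0,0,0],[0,0.0025,0,0.0043,0,0,0],[0,0.0033,0,0.0058,0,0,0]]}' > next.json && python3 -m jog next.json | grep -E "t:|pos|ft"
echo '{"steps":[[0,0,0,0,0,0,0]]}' > next.json && python3 -m jog next.json | grep -E "t:|pos|ft"
```

```text
t: 5.0
tool_pos: [556.7, 90.2, 66.5]
ee_rot: [-0.366, 2.62, 0.094]
ft_force: [-0.8, -0.4, 1.3]
t: 5.4
tool_pos: [556.7, 90.2, 62.5]
ee_rot: [-0.366, 2.619, 0.094]
ft_force: [-0.9, -0.0, -0.3]
t: 5.5
tool_pos: [556.7, 90.2, 62.5]
ee_rot: [-0.366, 2.62, 0.094]
ft_force: [-0.3, 0.6, -0.1]
```

In the tool's units: 1.8 mm / 600 = 0.003, 1 mm / 600 = 0.0017.

```bash
echo '{"steps":[[0,0.0008,0,0.0015,0,0,0],[0,0.0017,0,0.003,0,0,0]]}' > next.json && python3 -m jog next.json | grep -E "t:|pos|ft"
echo '{"steps":[[0,0.0008,0,0.0015,0,0,0],[0,0.0017,0,0.003,0,0,0]]}' > next.json && python3 -m jog next.json | grep -E "t:|pos|ft"
echo '{"steps":[[0,0,0,0,0,0,0]]}' > next.json && python3 -m jog next.json | grep -E "t:|pos|ft"
```

```text
t: 5.7
tool_pos: [556.8, 90.2, 61.0]
ee_rot: [-0.366, 2.618, 0.093]
ft_force: [-4.2, -0.8, 8.0]
t: 5.9
tool_pos: [556.7, 90.1, 59.1]
ee_rot: [-0.366, 2.618, 0.093]
ft_force: [-4.1, -0.8, 8.5]
t: 6.0
tool_pos: [556.7, 90.1, 58.9]
ee_rot: [-0.366, 2.619, 0.093]
ft_force: [-2.2, -0.2, 7.2]
```

Contact came at a TCP height of about 61 mm with 8 N, as expected. Now the smooth press.

In the tool's units: 6.8 mm / 600 = 0.0113, 4.3 mm / 600 = 0.0072.

```bash
echo '{"steps":[[0,0.0008,0,0.0015,0,0,0],[0,0.0017,0,0.0028,0,0,0],[0,0.0027,0,0.0043,0,0,0],[0,0.0037,0,0.0057,0,0,0],[0,0.0045,0,0.0072,0,0,0],[0,0.0053,0,0.0085,0,0,0],[0,0.0063,0,0.01,0,0,0],[0,0.0072,0,0.0113,0,0,0]]}' > next.json && python3 -m jog next.json | grep -E "t:|pos|ft"
echo '{"steps":[[0,0.0008,0,0.0015,0,0,0],[0,0.0017,0,0.0028,0,0,0],[0,0.0027,0,0.0043,0,0,0],[0,0.0037,0,0.0057,0,0,0],[0,0.0045,0,0.0072,0,0,0],[0,0.0053,0,0.0085,0,0,0],[0,0.0063,0,0.01,0,0,0],[0,0.0072,0,0.0113,0,0,0]]}' > next.json && python3 -m jog next.json | grep -E "t:|pos|ft"
echo '{"steps":[[0,0.0008,0,0.0015,0,0,0],[0,0.0017,0,0.0028,0,0,0],[0,0.0027,0,0.0043,0,0,0],[0,0.0037,0,0.0057,0,0,0],[0,0.004,0,0.0065,0,0,0]]}' > next.json && python3 -m jog next.json | grep -E "t:|pos|ft"
```

```text
t: 6.8
tool_pos: [556.0, 89.9, 50.8]
ee_rot: [-0.366, 2.619, 0.093]
ft_force: [-4.2, -1.7, 7.2]
t: 7.6
tool_pos: [555.7, 89.8, 42.8]
ee_rot: [-0.366, 2.619, 0.093]
ft_force: [-2.8, -0.9, 5.4]
t: 8.1
tool_pos: [555.7, 89.8, 38.0]
ee_rot: [-0.366, 2.619, 0.093]
ft_force: [-0.9, -0.0, 4.3]
```

In the tool's units: 0.9 mm / 600 = 0.0015, 0.5 mm / 600 = 0.0008.

```bash
echo '{"steps":[[0,0.0004,0,0.0007,0,0,0],[0,0.0008,0,0.0015,0,0,0],[0,0.0008,0,0.0015,0,0,0]]}' > next.json && python3 -m jog next.json | grep -E "t:|pos|ft"
echo '{"steps":[[0,0.0004,0,0.0007,0,0,0],[0,0.0008,0,0.0015,0,0,0],[0,0.0008,0,0.0015,0,0,0]]}' > next.json && python3 -m jog next.json | grep -E "t:|pos|ft"
python3 - <<'E'
from cell import r
import cv2,numpy as np
a=r.read_camera("scene")["img"][80:260,150:350];b=r.read_camera("top")["img"][80:260,150:350]
cv2.imwrite("pics/open.png",np.hstack([cv2.resize(m,(400,360)) for m in(a,b)]))
E
```

```text
t: 8.4
tool_pos: [555.6, 89.8, 36.8]
ee_rot: [-0.366, 2.619, 0.093]
ft_force: [0.0, 0.7, 3.9]
t: 8.7
tool_pos: [555.8, 89.8, 36.5]
ee_rot: [-0.366, 2.618, 0.093]
ft_force: [-3.0, 0.3, 11.8]
```

View pics/open.png

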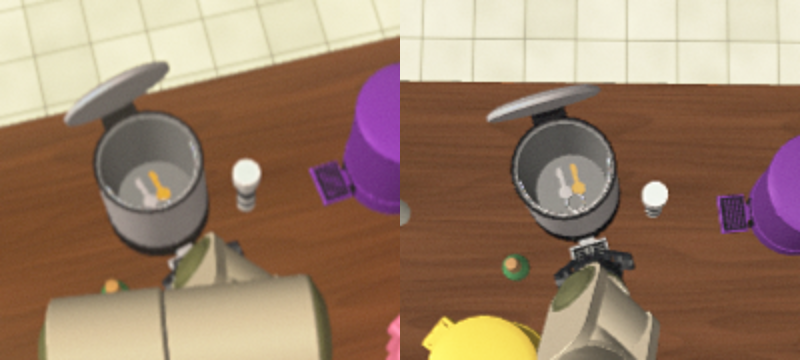

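The picture shows the lid standing wide open, with the keys visible in the bucket at about (155,187) in the left half. The force rose at the stop. Now hold for about 3.5 s.

```bash
echo '{"steps":[[0,0,0,0,0,0,0],[0,0,0,0,0,0,0],[0,0,0,0,0,0,0],[0,0,0,0,0,0,0],[0,0,0,0,0,0,0],[0,0,0,0,0,0,0],[0,0,0,0,0,0,0],[0,0,0,0,0,0,0]]}' > next.json && python3 -m jog next.json | grep -E "t:|pos|ft"
echo '{"steps":[[0,0,0,0,0,0,0],[0,0,0,0,0,0,0],[0,0,0,0,0,0,0],[0,0,0,0,0,0,0],[0,0,0,0,0,0,0],[0,0,0,0,0,0,0],[0,0,0,0,0,0,0],[0,0,0,0,0,0,0]]}' > next.json && python3 -m jog next.json | grep -E "t:|pos|ft"
echo '{"steps":[[0,0,0,0,0,0,0],[0,0,0,0,0,0,0],[0,0,0,0,0,0,0],[0,0,0,0,0,0,0],[0,0,0,0,0,0,0],[0,0,0,0,0,0,0],[0,0,0,0,0,0,0],[0,0,0,0,0,0,0]]}' > next.json && python3 -m jog next.json | grep -E "t:|pos|ft"
echo '{"steps":[[0,0,0,0,0,0,0],[0,0,0,0,0,0,0],[0,0,0,0,0,0,0],[0,0,0,0,0,0,0],[0,0,0,0,0,0,0],[0,0,0,0,0,0,0],[0,0,0,0,0,0,0],[0,0,0,0,0,0,0]]}' > next.json && python3 -m jog next.json | grep -E "t:|pos|ft"
```

```text
t: 9.6
tool_pos: [555.8, 89.8, 36.5]
ee_rot: [-0.366, 2.618, 0.093]
ft_force: [-2.5, 1.5, 12.2]
t: 10.4
tool_pos: [555.7, 89.8, 36.5]
ee_rot: [-0.366, 2.618, 0.093]
ft_force: [-3.7, -0.2, 11.7]
t: 11.2
tool_pos: [555.7, 89.8, 36.5]
ee_rot: [-0.366, 2.618, 0.093]
ft_force: [-2.9, 0.1, 11.4]
t: 12.0
tool_pos: [555.7, 89.8, 36.5]
ee_rot: [-0.366, 2.618, 0.093]
ft_force: [-2.7, 0.4, 12.9]
```

Held for over 3.3 s. Now let it up slowly, at about 5 mm/s.

In the tool's units: -3.45 mm / 600 = -0.0058, -3 mm / 600 = -0.005.

```bash
echo '{"steps":[[0,-0.0004,0,-0.0007,0,0,0],[0,-0.0008,0,-0.0014,0,0,0],[0,-0.0013,0,-0.0022,0,0,0],[0,-0.0018,0,-0.0028,0,0,0],[0,-0.0022,0,-0.0036,0,0,0],[0,-0.0027,0,-0.0043,0,0,0],[0,-0.0031,0,-0.005,0,0,0],[0,-0.0035,0,-0.0058,0,0,0]]}' > next.json && python3 -m jog next.json | grep -E "t:|pos|ft"
echo '{"steps":[[0,-0.0004,0,-0.0007,0,0,0],[0,-0.0008,0,-0.0014,0,0,0],[0,-0.0013,0,-0.0022,0,0,0],[0,-0.0018,0,-0.0028,0,0,0],[0,-0.0022,0,-0.0036,0,0,0],[0,-0.0027,0,-0.0043,0,0,0],[0,-0.0031,0,-0.005,0,0,0],[0,-0.0035,0,-0.0058,0,0,0]]}' > next.json && python3 -m jog next.json | grep -E "t:|pos|ft"
echo '{"steps":[[0,-0.0004,0,-0.0007,0,0,0],[0,-0.0008,0,-0.0014,0,0,0],[0,-0.0013,0,-0.0022,0,0,0],[0,-0.0018,0,-0.0028,0,0,0],[0,-0.0022,0,-0.0036,0,0,0],[0,-0.0027,0,-0.0043,0,0,0],[0,-0.0031,0,-0.005,0,0,0],[0,-0.0035,0,-0.0058,0,0,0]]}' > next.json && python3 -m jog next.json | grep -E "t:|pos|ft"
echo '{"steps":[[0,-0.0004,0,-0.0007,0,0,0],[0,-0.0008,0,-0.0014,0,0,0],[0,-0.0013,0,-0.0022,0,0,0],[0,-0.0018,0,-0.0028,0,0,0],[0,-0.0022,0,-0.0036,0,0,0],[0,-0.0027,0,-0.0043,0,0,0],[0,-0.0031,0,-0.005,0,0,0],[0,-0.0035,0,-0.0058,0,0,0]]}' > next.json && python3 -m jog next.json | grep -E "t:|pos|ft"
```

```text
t: 12.8
tool_pos: [555.6, 89.8, 39.8]
ee_rot: [-0.366, 2.62, 0.094]
ft_force: [0.3, -0.4, 3.4]
t: 13.6
tool_pos: [555.7, 89.9, 43.8]
ee_rot: [-0.366, 2.62, 0.094]
ft_force: [-1.3, -1.4, 4.1]
t: 14.4
tool_pos: [555.9, 90.0, 47.9]
ee_rot: [-0.366, 2.62, 0.094]
ft_force: [-2.9, -1.9, 4.8]
t: 15.2
tool_pos: [556.2, 90.1, 52.0]
ee_rot: [-0.366, 2.619, 0.094]
ft_force: [-1.8, -1.2, 4.5]
```

Still in contact, and the lid is about half down. Continue to the shut position at about 61 mm and then past it.

In the tool's units: -3.45 mm / 600 = -0.0058, -3 mm / 600 = -0.005.

```bash
echo '{"steps":[[0,-0.0004,0,-0.0007,0,0,0],[0,-0.0008,0,-0.0014,0,0,0],[0,-0.0013,0,-0.0022,0,0,0],[0,-0.0017,0,-0.0028,0,0,0],[0,-0.0021,0,-0.0036,0,0,0],[0,-0.0025,0,-0.0043,0,0,0],[0,-0.0029,0,-0.005,0,0,0],[0,-0.0033,0,-0.0058,0,0,0]]}' > next.json && python3 -m jog next.json | grep -E "t:|pos|ft"
echo '{"steps":[[0,-0.0003,0,-0.0006,0,0,0],[0,-0.0007,0,-0.0012,0,0,0],[0,-0.001,0,-0.0018,0,0,0],[0,-0.0013,0,-0.0023,0,0,0],[0,-0.0017,0,-0.0029,0,0,0],[0,-0.002,0,-0.0035,0,0,0],[0,-0.0023,0,-0.0041,0,0,0],[0,-0.0027,0,-0.0047,0,0,0]]}' > next.json && python3 -m jog next.json | grep -E "t:|pos|ft"
echo '{"steps":[[0,-0.0003,0,-0.0006,0,0,0],[0,-0.0007,0,-0.0012,0,0,0],[0,-0.001,0,-0.0018,0,0,0],[0,-0.0013,0,-0.0023,0,0,0],[0,-0.0017,0,-0.0029,0,0,0],[0,-0.002,0,-0.0035,0,0,0],[0,-0.0023,0,-0.0041,0,0,0],[0,-0.0027,0,-0.0047,0,0,0]]}' > next.json && python3 -m jog next.json | grep -E "t:|pos|ft"
```

```text
t: 16.0
tool_pos: [556.6, 90.1, 56.2]
ee_rot: [-0.366, 2.619, 0.094]
ft_force: [-2.5, -0.1, 5.8]
t: 16.8
tool_pos: [557.0, 90.2, 59.6]
ee_rot: [-0.365, 2.618, 0.093]
ft_force: [-0.6, 0.3, 6.2]
t: 17.6
tool_pos: [556.6, 90.1, 62.3]
ee_rot: [-0.366, 2.619, 0.094]
ft_force: [1.9, 0.8, 0.5]
```

The force is down to zero, so the pedal is fully up and the lid shut. Draw the hand back along the tool axis.

In the tool's units: -50 mm / 600 = -0.0833, -37 mm / 600 = -0.0617.

```bash
echo '{"steps":[[0,-0.0005,0,-0.001,0,0,0],[0,-0.0017,0,-0.0033,0,0,0],[0,-0.0017,0,-0.0067,0,0,0],[0,-0.0017,0,-0.0133,0,0,0],[0,-0.0017,0,-0.025,0,0,0],[0,-0.0017,0,-0.0417,0,0,0],[0,-0.0017,0,-0.0617,0,0,0],[0,-0.0017,0,-0.0833,0,0,0]]}' > next.json && python3 -m jog next.json | grep -E "t:|pos|ft"
echo '{"steps":[[0,0,0,-0.0233,0,0,0],[0,0,0,-0.05,0,0,0],[0,0,0,-0.0767,0,0,0],[0,0,0,-0.1033,0,0,0],[0,0,0,-0.1267,0,0,0],[0,0,0,-0.1433,0,0,0],[0,0,0,-0.15,0,0,0],[0,0,0,-0.15,0,0,0]]}' > next.json && python3 -m jog next.json | grep -E "t:|pos|ft"
python3 - <<'E'
from cell import r
import cv2,numpy as np
a=r.read_camera("scene")["img"];b=r.read_camera("top")["img"]
cv2.imwrite("pics/end.png",np.hstack([cv2.resize(m[80:360,80:480],None,fx=1,fy=1) for m in(a,b)]))
E
```

```text
t: 18.4
tool_pos: [533.6, 83.6, 107.7]
ee_rot: [-0.366, 2.619, 0.093]
ft_force: [0.1, 0.8, 0.2]
t: 19.2
tool_pos: [492.5, 71.8, 186.2]
ee_rot: [-0.365, 2.619, 0.093]
ft_force: [0.5, -0.1, -0.4]
```

View pics/end.png

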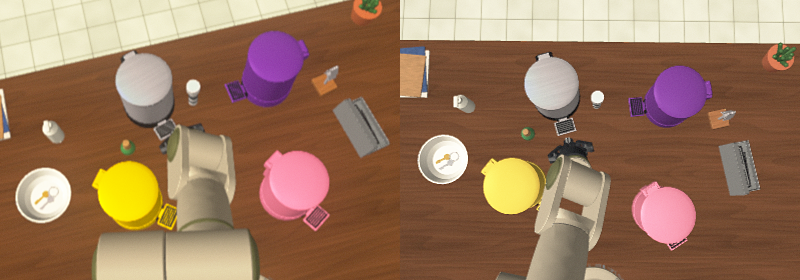

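The lid is shut at (144,82) on the left and (552,86) on the right. The bin and bystanders are in place and the hand is clear, so I'm handing in.

```bash
python3 -c "
from cell import r
print(r.sign_off())"
```

```text
the job is handed in; nothing more can be done
None
```

The pedal was pressed fully down and the lid held wide open for over 3 s, then let down slowly until shut; the hand is clear, nothing else looks moved in the last pictures, and the job is handed in (no verdict was returned).

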